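Set and clamp the off-gas iris valve

ROBOT

A 6-joint arm with a two-finger parallel gripper is mounted at the origin on the work surface. World frame = base frame: x ahead of the robot, y to its left, z up, the work surface at z = 0. Lengths are in mm, angles in rad, forces in N, time in s.
With the tool pointing down it reaches from about 275 to 825 mm from the base axis. Payload 4.9 kg.
Tool frame: the origin (TCP) lies at the very end of the fingers, on their centre line; the grasp point (between the pads) lies 19 mm behind it; z points along the fingers, y is the direction in which the jaws open and shut (so a half turn about z gives the same grasp; the last joint's range is limited). The gripper opens to 85 mm and grips with 20 to 120 N. Pads are 22 mm wide; open, the fingers measure 114 mm over their backs; the gripper's body (76 mm by 85 mm) begins 54 mm behind the grasp point. The pads swing forward as they close: fully open they stand 13 mm farther back than shut.
Start: joints at [-0.134, 0.326, -0.193, 1.052, 0, 1.437], TCP at [550.017, 0.009, 231.281] pointing down, gripper open.
Joint ranges: [-2.65, 2.65], [-0.97, 1.79], [-1.3, 1.35], [-1.93, 2.1], [-1.47, 1.37], [-3.14, 3.14]. Speed limits (rad/s): [2.57, 2.57, 3.14, 3.14, 3.14, 3.14].

INTERFACE

Orientations are given as a rotation vector (axis times angle).
In Python, from plant import manip gives the robot as it stands.
- The arm moves only by the tool move_arm, never from a script. Its argument "deltas" is one flat list of numbers, 7 for each row, row after row: the turn, a rotation vector about the tool's x, y, z in degrees, then the shift along the tool's x, y, z in mm, then the opening, from -1 (shut) to 1 (fully open). In form: [rx, ry, rz, tx, ty, tz, gripper, rx, ry, rz, tx, ty, tz, gripper, ...]. A call has 1 to 20 rows; each row shifts and turns the commanded pose from where the row before left it, along the tool's axes as they then stand; what a row does not reach is not made up. A row lasts 1/10 s, in which the tool goes at most 50 mm and 8.59 degrees, less where a joint would pass 70% of its speed; a pose out of reach is approached as far as the arm can. A call is refused whole if a number of a shift passes 50 or a number of a turn 8.59, either way. A call with a gripper value outside its range is refused whole. The fingers move at their own pace and stop on an object; "grip_force" is the grip in N (left out, the last holds). Time passes only in rows, so rows that do not move let the fingers close. It gives the time, the measured TCP pose, the force and the opening at its end, in the units of the state.
- manip.get_state(): the state, without advancing time (a new reading comes with each control period).
- manip.read_camera(name): name is "scene" or "side" or "wrist"; returns the picture (384x512x3 uint8, red, green, blue); there is no depth.
- manip.camera_info(name): a dict with "fx", "fy", "cx", "cy" (pixels), "world_from_camera" (4x4, takes a point from camera to world coordinates). Camera axes: x right, y down, z forward; pixel columns grow to the right and rows downward; lengths in mm; the calibration is good to about 2 mm. A picture is of the moment at which its call begins: read the wrist's pose just before it. camera_info takes no time and is no camera call; for the wrist camera it gives the pose at the moment of the call.
- manip.hand_in(): hands the job in, once; it reports no verdict.
Trained networks look in the newest picture that a camera, given by its name, has taken for a name from the list of things; names that differ only in an ending like _2 or _b are one class to them, and where a whole thing is asked for, a point or a joint stands for the part that bears it (a point fixed in the world has none). Each returns a list of dicts, best first, with "conf" (0 to 1); they miss things now and then, are a little off and sometimes report something else, mostly with a low value. They report only what shows in the picture. A call takes as long as a camera call.
- manip.find_in(thing, camera): "centre" ([x, y, z] in mm, in world coordinates, good to about 4 mm: the middle of the surface that is visible of it).
- manip.pinpoint(thing, camera): "centre" ([x, y, z] in mm, in world coordinates, good to about 4 mm: a listed point, or the origin of a listed thing).
The state is a dict: "clock": time; "q": joint angles; "joint_vel": joint speeds; "joint_torque": joint torques, N m; "tcp_pos": TCP position; "eef_rot": TCP orientation; "wrist_force": force on the tool from outside, world axes, zero at the start; "wrist_torque": the same for the moment, N m; "grip_width": finger opening in mm.
Only numpy, scipy, OpenCV 4.12 (cv2) and the standard library are available. Lean on these libraries where they do the work, as an engineer would, in place of code of your own. Each camera call takes 0.05 s, during which the arm holds its last target.

TASK

Set the off-gas iris valve on the bench: gently push the upright pin of its pointer lever round the scale until the end of the pointer stands at the black clip on the scale's rim, within the clip's width. Then push the pin of the small clamp lever round to its stop, so that the clamp's pad comes up against the ring. Only push with the fingers, clamp only once the pointer is set, and do not shift or lift the valve, its clip or the things standing around it.

Things in the scene. Friction and masses are not known exactly. Their poses are not given: they have to be found in the camera images.
- valve: The iris valve: a loose steel base plate 250 x 310 x 12 mm (local x from -125 to 125 mm, local y from -180 to 130 mm) lying flat on the bench, about 4 kg, kept in place by its weight alone; on it a white scale disc 224 mm across, its top 26 mm above the bench, with black engraved lines. Origin on the bench under the centre of the disc, z up. The scale covers the disc's +x side (directions -1.1 to 1.1 rad from local +x, counterclockwise positive); the clamp is at the -y side.
- valve_axis (a point): Centre of the ring's top face, on the ring's vertical turning axis, 46 mm above the bench. The ring is an aluminium cylinder 110 mm across, 27 to 46 mm above the bench, its top showing the iris blades. Nothing on the valve but the two upright pins stands higher than 48 mm.
- ring (a joint): Angle of the ring with its pointer lever, rad: the direction of the pointer in the valve's frame measured from local +x, counterclockwise seen from above positive; stops at -1.15 and 1.15. It turns with light friction (about 1.5 N at the pin) and stays where it is left. The pointer starts on the negative side of the clip and always has to be pushed counterclockwise.
- ring_pin (a point): Centre of the top of the pointer lever's pin: an upright black round pin, 14 mm across, its top 85 mm above the bench, standing at 82 mm from the ring's axis on the dark lever bar that sticks out radially from the ring (bar 12 mm wide, top 38 mm above the bench).
- pointer_tip (a point): End of the pointer, the 4 mm wide tip of the lever bar, at 98 mm from the ring's axis, 33 mm above the bench, on the same radius as the pin.
- clip_mark (a point): The mark to set to: the middle of the inner edge of the black clip, at 98 mm from the ring's axis, 33 mm above the bench, so that pointer_tip and clip_mark coincide when the pointer is set. The clip is a black block 14 mm wide along the rim, reaching 101 to 119 mm from the axis and up to 35 mm above the bench, stuck fast by friction anywhere from -0.1 to 0.8 rad on the scale. The pointer passes inside it without touching.
- clamp (a joint): Angle of the clamp lever, rad: 0 open, growing clockwise seen from above to its stop at 1.4 (clamped, the rubber pad facing the ring's side). Light friction, about 1 N at its pin; stays where it is left; the clamp does not change the ring's friction.
- clamp_pivot (a point): Vertical turning axis of the clamp lever, at local (-30, -130) mm of the valve.
- clamp_pin (a point): Centre of the top of the clamp lever's pin: an upright black round pin, 14 mm across, top 85 mm above the bench, 50 mm from clamp_pivot, on a bar 14 mm wide whose top is 38 mm above the bench. The other arm of the lever, opposite the pin, carries the rubber pad and lies 28 to 40 mm above the bench.
- media_bottle: Bystander: clear bottle with a white cap, 66 mm across, 130 mm tall, loose; origin at the centre of its underside.
- tub: Bystander: wide jar, 72 mm across, 70 mm tall, loose; origin at the centre of its underside.
- coupling: Bystander: steel hose coupling standing on its 44 mm flange, 45 mm tall, loose; origin at the centre of its underside.

How it is judged (in metres and radians):
On the way, in this order (a step that is already met when the one before it is completed fails the run):
1. the pointer is set to the clip while the clamp is still open (horizontal distance between pointer_tip and clip_mark below 0.007 m and value of joint clamp below 0.4 rad), for 0.2 s.
2. the clamp lever is pushed round to its stop (horizontal distance between pointer_tip and clip_mark below 0.007 m and value of joint clamp above 1.25 rad), for 0.2 s.
At the end, for the whole second after the job is handed in: The pointer's end is within 7 mm of the clip's mark (half the clip's width), the clamp lever within 0.15 rad of its stop, and the valve at rest within 20 mm of where it stood, with it and the bystanders upright (all of step 2 and distance of valve from where it was at the start of the episode below 0.02 m and linear speed of valve below 0.01 m/s and angle between each of valve, media_bottle, tub, coupling's own z axis and vertical below 0.15 rad); the robot touches nothing.
It fails at once if the clamp was closed (beyond 0.7 rad) with the pointer more than 10 mm off the clip (value of joint clamp above 0.7 rad and horizontal distance between pointer_tip and clip_mark above 0.01 m).
It fails at once if the valve was shifted or lifted by more than 20 mm, or tipped (distance of valve from where it was at the start of the episode above 0.02 m or angle between valve's own z axis and vertical above 0.06 rad).
It fails at once if the clip was displaced by more than 25 mm, the valve's own shift included (distance of clip_mark from where it was at the start of the episode above 0.025 m).
It fails at once if the valve, lever pins included, was pushed or pinched with more than 35 N (contact force between the fingers and valve above 35 N).
It fails at once if the bottle, the jar or the coupling was moved by more than 20 mm or lifted (distance of any of media_bottle, tub, coupling from where it was at the start of the episode above 0.02 m).
It also fails if it takes over 51 s, if anything falls off the work surface, if the arm or the gripper's body presses on something with over 40 N, if the wrist force passes 120 N, or if a joint passes its speed limit or range.

## Working session

There is one attempt and no reset: what is moved stays moved. The work goes in short steps, Python scripts to look and compute and a tool call to move; the robot and the scene stay as the last step left them, time stands still between calls to the robot, and variables do not carry over. Pictures are saved under pics/ and viewed, and the job is handed in when it is done.

Besides the shell and the picture viewer there is one more tool, called after "Request:" as a command line: name --argument value ..., lists and objects as JSON in quotes. move_arm: Moves the arm, as the interface text tells. Its arguments: {"type":"object","properties":{"deltas":{"type":"array"},"grip_force":{"type":"number"}},"required":["deltas"]}

```bash
mkdir -p pics; ls; python3 - <<'E'
from plant import manip
import cv2
s=manip.get_state();print(s)
for c in ["scene","side"]:
    im=manip.read_camera(c);cv2.imwrite(f"pics/{c}0.png",cv2.cvtColor(im,cv2.COLOR_RGB2BGR))
    for t in ["valve","valve_axis","ring_pin","pointer_tip","clip_mark","clamp_pivot","clamp_pin","media_bottle","tub","coupling"]:
        print(c,t,[( [round(v) for v in r['centre']],round(r['conf'],2)) for r in manip.pinpoint(t,c)][:2])
E
```

```text
pics
{'clock': 0.0, 'q': array([-1.34165921e-01,  3.26935027e-01, -1.93563146e-01,  1.05200573e+00,
        2.22165828e-05,  1.43659757e+00]), 'joint_vel': array([ 0.00089645, -0.00171728, -0.00279271,  0.00112544,  0.00115252,
       -0.00013389]), 'joint_torque': array([-1.24197268e-03, -4.43398941e+01,  2.62443137e+01,  1.56443648e-02,
       -1.97191571e-04, -6.55614656e-06]), 'tcp_pos': array([5.49429023e+02, 1.14070204e-01, 2.30514530e+02]), 'eef_rot': array([-2.22043489e+00, -2.22050776e+00,  1.59740442e-03]), 'wrist_force': array([ 0.24626382, -0.42388597, -0.99550382]), 'wrist_torque': array([0.03286053, 0.04510457, 0.01814615]), 'grip_width': 85.72449429303695}
scene valve [([541, -10, 1], 0.93)]
scene valve_axis [([542, -8, 47], 0.88)]
scene ring_pin [([607, -56, 86], 0.94)]
scene pointer_tip [([621, -64, 34], 0.55)]
scene clip_mark [([644, -10, 32], 0.47)]
scene clamp_pivot [([501, -138, 38], 0.71)]
scene clamp_pin [([545, -162, 84], 0.58)]
scene media_bottle [([558, -338, 1], 0.96), ([541, -11, 49], 0.45)]
scene tub [([627, 173, 2], 0.72)]
scene coupling [([519, 202, -2], 0.89)]
side valve [([538, -10, -2], 0.93)]
side valve_axis [([541, -7, 44], 0.92)]
side ring_pin [([608, -59, 86], 0.9)]
side pointer_tip [([624, -63, 36], 0.64), ([517, 204, -3], 0.19)]
side clip_mark [([637, -14, 35], 0.47)]
side clamp_pivot [([504, -138, 32], 0.91), ([638, -13, 32], 0.62)]
side clamp_pin [([544, -161, 82], 0.94)]
side media_bottle [([562, -336, 1], 0.92), ([622, -65, 34], 0.63)]
side tub [([628, 179, -1], 0.67)]
side coupling [([516, 206, -3], 0.66)]
```

View pics/scene0.png

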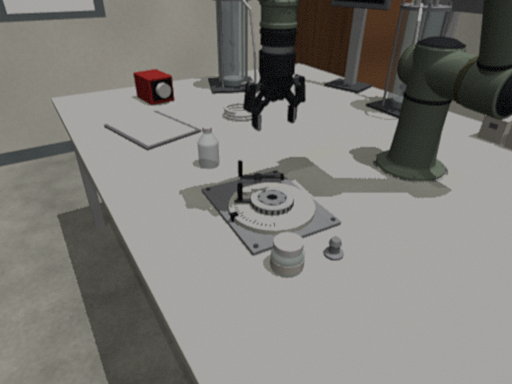

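View pics/side0.png

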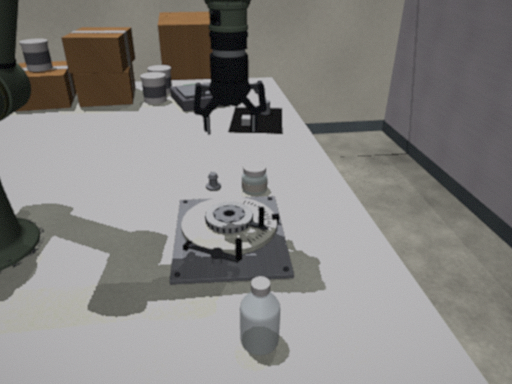

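```bash
python3 - <<'E'
from plant import manip
import cv2,numpy as np
i=manip.camera_info("wrist");print({k:np.round(v,2) for k,v in i.items()})
im=manip.read_camera("wrist");cv2.imwrite(f"pics/wrist0.png",cv2.cvtColor(im,cv2.COLOR_RGB2BGR))
for t in ["valve_axis","ring_pin","pointer_tip","clip_mark","clamp_pivot","clamp_pin"]:
        print(t,[( [round(v) for v in r['centre']],round(r['conf'],2)) for r in manip.pinpoint(t,"wrist")][:2])
E
```

```text
{'fx': np.float64(301.5), 'fy': np.float64(301.5), 'cx': np.float64(258.1), 'cy': np.float64(193.76), 'world_from_camera': array([[ 1.0000e+00, -0.0000e+00,  0.0000e+00,  5.4985e+02],
       [-0.0000e+00, -9.5000e-01, -3.0000e-01,  7.8340e+01],
       [ 0.0000e+00,  3.0000e-01, -9.5000e-01,  3.7466e+02],
       [ 0.0000e+00,  0.0000e+00,  0.0000e+00,  1.0000e+00]])}
valve_axis [([544, -8, 47], 0.68)]
ring_pin [([611, -55, 83], 0.94), ([546, -161, 86], 0.75)]
pointer_tip [([624, -61, 28], 0.55)]
clip_mark [([631, -12, 33], 0.53)]
clamp_pivot [([505, -139, 34], 0.93)]
clamp_pin [([548, -163, 85], 0.78)]
```

View pics/wrist0.png

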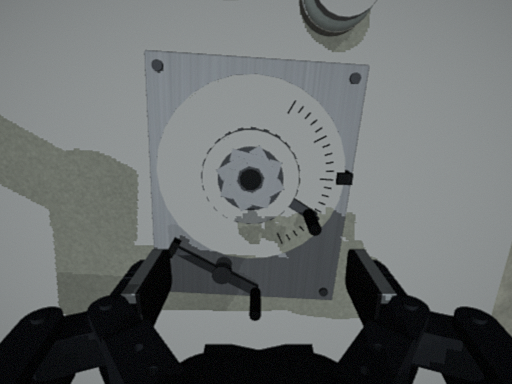

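```bash
cat > h.py <<'E'
import numpy as np,cv2
def proj(i,u,v,z):
    d=np.array([(u-i['cx'])/i['fx'],(v-i['cy'])/i['fy'],1.]);T=np.array(i['world_from_camera'])
    d=T[:3,:3]@d;o=T[:3,3];return o+d*(z-o[2])/d[2]
E
python3 - <<'E'
from plant import manip
import cv2
from h import *
im=cv2.imread("pics/wrist0.png");c=im[120:270,220:370];cv2.imwrite("pics/w0c.png",cv2.resize(c,None,fx=4,fy=4,interpolation=cv2.INTER_CUBIC))
c=im[220:330,150:290];cv2.imwrite("pics/w0d.png",cv2.resize(c,None,fx=4,fy=4,interpolation=cv2.INTER_CUBIC))
E
```

```text
(no output)
```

View pics/w0c.png

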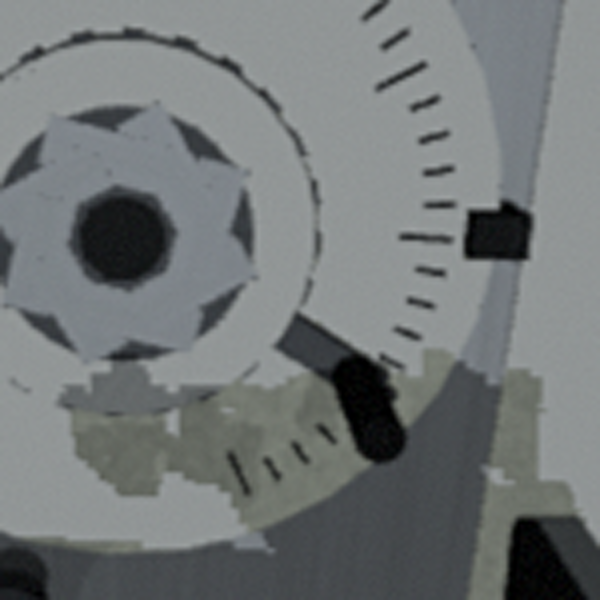

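View pics/w0d.png

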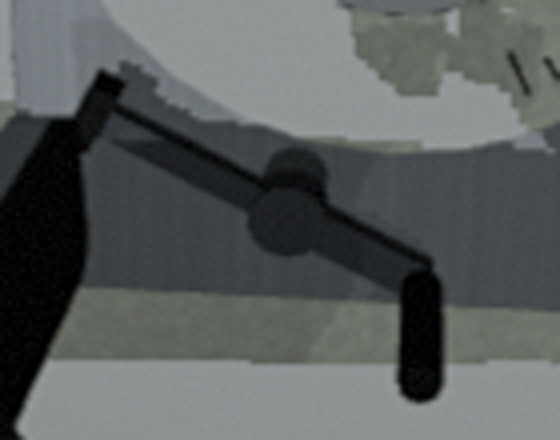

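```bash
python3 - <<'E'
from plant import manip
from h import *
i=manip.camera_info("wrist")
A=proj(i,250.75,179.2,44);C=proj(i,336.75,178.5,35);P=proj(i,315.5,230.2,85);K=proj(i,254.75,315.5,85);V=proj(i,150+288/4,220+218/4,38)
for n,x in zip("ACPKV",(A,C,P,K,V)):
    d=x-A;print(n,x.round(1),np.hypot(*d[:2]).round(1),np.arctan2(d[1],d[0]).round(4))
d=K-V;print(np.hypot(*d[:2]),np.arctan2(d[1],d[0]))
E
```

```text
A [541.6 -10.   44. ] 0.0 0.0
C [641.5 -11.7  35. ] 99.9 -0.017
P [610.1 -54.5  85. ] 81.7 -0.5758
K [ 545.8 -162.2   85. ] 152.3 -1.5429
V [ 503.5 -137.9   38. ] 133.4 -1.8604
48.862540787897906 -0.5224941825054971
```

Request:
move_arm --deltas '[0,0,0,-30,19.5,20,-1,0,0,0,-30,19.5,20,-1,0,0,0,-30,19.5,20,-1,0,0,0,0,0,25,-1,0,0,0,0,0,25,-1,0,0,0,0,0,25,-1,0,0,0,0,0,25,-1,0,0,0,0,0,12,-1,0,0,0,0,0,0,-1,0,0,0,0,0,0,-1,0,0,0,0,0,0,-1]' --grip_force 30

```text
clock: 2.55
tcp_pos: [609.7, -90.3, 60.8]
eef_rot: [2.22, 2.22, 0.002]
wrist_force: [-0.2, 0.5, 0.4]
grip_width: 0.0
```

```bash
python3 - <<'E'
from plant import manip
import cv2
s=manip.get_state();print(s['clock'],s['tcp_pos'],s['wrist_force'],s['grip_width'])
for c in ["wrist","side"]:
    im=manip.read_camera(c);cv2.imwrite(f"pics/{c}1.png",cv2.cvtColor(im,cv2.COLOR_RGB2BGR))
E
```

```text
2.55 [609.72354994 -90.28504392  60.80524327] [-0.2116219   0.50450825  0.36527935] 0.018641503729255788
```

View pics/wrist1.png

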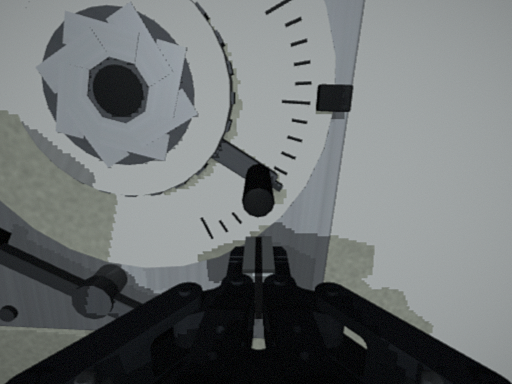

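View pics/side1.png

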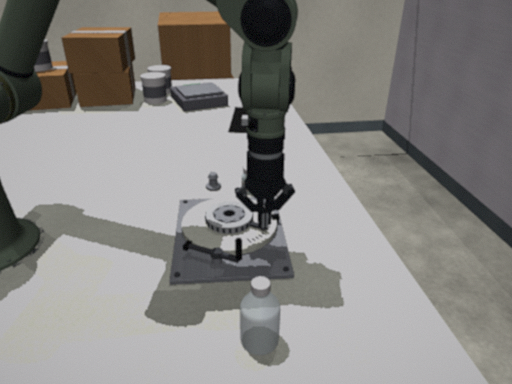

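```bash
python3 - <<'E'
from plant import manip
from h import *
i=manip.camera_info("wrist")
A=proj(i,118,89,44);C=proj(i,317.5,97.5,35);P=proj(i,258.5,203,85);T=proj(i,280,186.5,35)
for n,x in zip("ACPT",(A,C,P,T)):
    d=x-A;print(n,x.round(1),np.hypot(*d[:2]).round(1),np.arctan2(d[1],d[0]).round(4))
E
```

```text
A [539.3  -7.8  44. ] 0.0 0.0
C [641.3 -12.   35. ] 102.0 -0.041
P [609.5 -54.   85. ] 84.0 -0.582
T [622.3 -61.5  35. ] 98.8 -0.5746
```

Request:
move_arm --deltas '[0,0,0,6,0,0,-1,0,0,0,6,0,0,-1,0,0,0,4,0,0,-1,0,0,0,4,1.5,0,-1,0,0,0,4,2,0,-1,0,0,0,4,2,0,-1,0,0,0,4,1.5,0,-1,0,0,0,4,1.5,0,-1,0,0,0,4,1.5,0,-1,0,0,0,4,1,0,-1,0,0,0,4,1,0,-1,0,0,0,4,0.5,0,-1,0,0,0,0,0,0,-1,0,0,0,0,0,0,-1]'

```text
clock: 4.05
tcp_pos: [619.9, -37.1, 58.8]
eef_rot: [-2.219, -2.22, 0.001]
wrist_force: [-0.2, 0.5, -0.2]
grip_width: 0.2
```

```bash
python3 - <<'E'
from plant import manip
import cv2
s=manip.get_state();print(s['clock'],s['tcp_pos'],s['wrist_force'],s['grip_width'])
im=manip.read_camera("wrist");cv2.imwrite(f"pics/wrist2.png",cv2.cvtColor(im,cv2.COLOR_RGB2BGR))
E
```

```text
4.05 [619.89334391 -37.06244557  58.76032326] [-0.21417104  0.49239025 -0.15315558] 0.19494792717232337
```

View pics/wrist2.png

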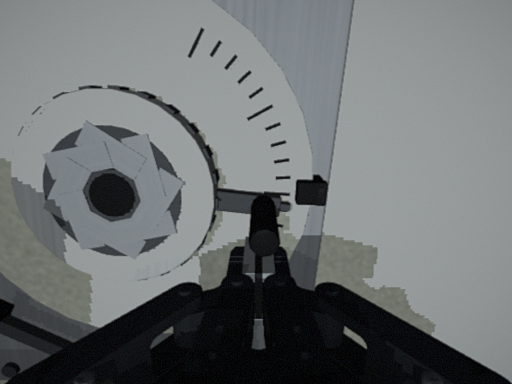

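```bash
python3 - <<'E'
from plant import manip
from h import *
im=cv2.imread("pics/wrist2.png");c=im[150:260,190:340];cv2.imwrite("pics/w2c.png",cv2.resize(c,None,fx=5,fy=5,interpolation=cv2.INTER_CUBIC))
E
```

```text
(no output)
```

View pics/w2c.png

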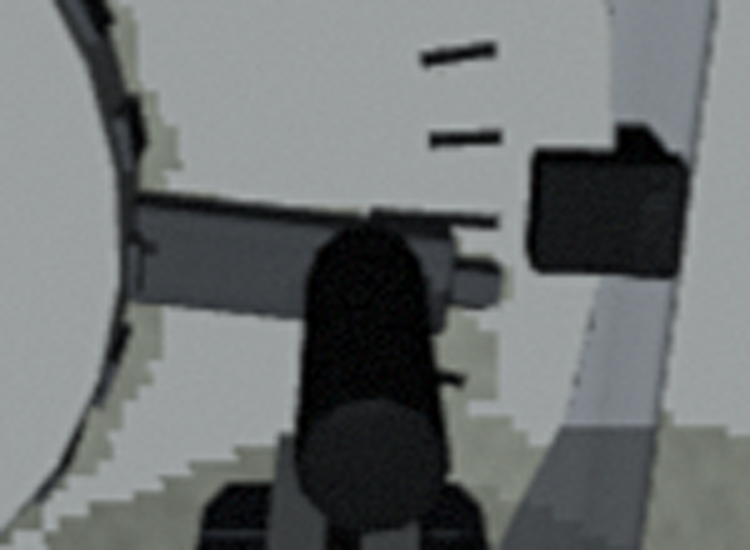

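```bash
python3 - <<'E'
from plant import manip
from h import *
i=manip.camera_info("wrist")
A=proj(i,112,193,44);C=proj(i,296.2,192.2,35);P=proj(i,264,239.5,85);T=proj(i,290,206.6,34)
for n,x in zip("ACPT",(A,C,P,T)):
    d=x-A;print(n,x.round(1),np.hypot(*d[:2]).round(1),np.arctan2(d[1],d[0]).round(4))
E
```

```text
A [539.3  -9.   44. ] 0.0 0.0
C [641.9 -11.4  35. ] 102.6 -0.0233
P [622.3 -17.   85. ] 83.4 -0.096
T [638.6 -20.7  34. ] 100.0 -0.1167
```

Request:
move_arm --deltas '[0,0,0,2,0,0,-1,0,0,0,2,0,0,-1,0,0,0,2,0,0,-1,0,0,0,1,0,0,-1,0,0,0,0,0,0,-1,0,0,0,0,0,0,-1]'

```text
clock: 4.7
tcp_pos: [620.9, -30.8, 59.3]
eef_rot: [-2.221, -2.221, -0.0]
wrist_force: [0.5, -0.7, -1.6]
grip_width: -0.1
```

```bash
python3 - <<'E'
from plant import manip
import cv2
s=manip.get_state();print(s['clock'],s['tcp_pos'],s['wrist_force'],s['grip_width'])
im=manip.read_camera("wrist");im=cv2.cvtColor(im,cv2.COLOR_RGB2BGR);cv2.imwrite(f"pics/wrist3.png",im)
c=im[150:260,190:340];cv2.imwrite("pics/w3c.png",cv2.resize(c,None,fx=5,fy=5,interpolation=cv2.INTER_CUBIC))
E
```

```text
4.7 [620.9483511  -30.7953617   59.30246553] [ 0.50918962 -0.73746758 -1.60430942] -0.13123470794375766
```

View pics/w3c.png

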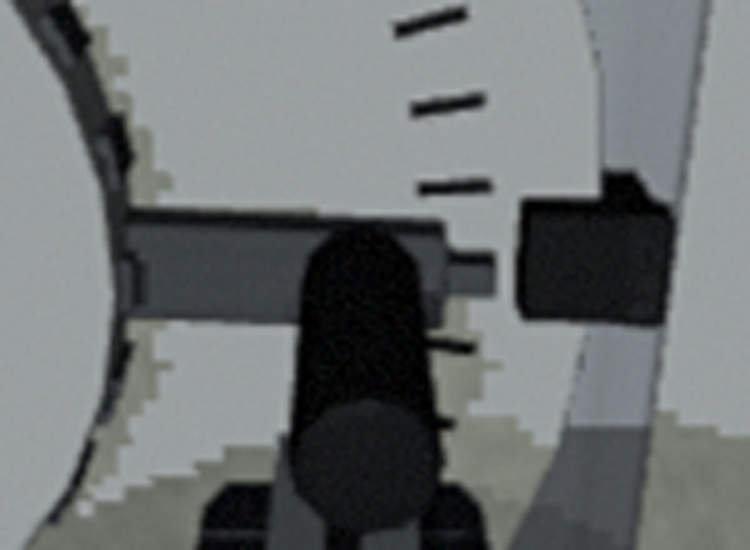

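Request:
move_arm --deltas '[0,0,0,1,0,0,-1,0,0,0,0.8,0,0,-1,0,0,0,0,0,0,-1,0,0,0,0,0,0,-1,0,0,0,0,0,0,-1]'

```text
clock: 5.25
tcp_pos: [621.1, -29.2, 59.3]
eef_rot: [2.221, 2.221, 0.0]
wrist_force: [0.3, -1.1, -0.7]
grip_width: -0.0
```

```bash
python3 - <<'E'
from plant import manip
import cv2
s=manip.get_state();print(s['clock'],s['tcp_pos'],s['wrist_force'],s['grip_width'])
im=manip.read_camera("wrist");im=cv2.cvtColor(im,cv2.COLOR_RGB2BGR);cv2.imwrite(f"pics/wrist4.png",im)
c=im[150:260,190:340];cv2.imwrite("pics/w4c.png",cv2.resize(c,None,fx=5,fy=5,interpolation=cv2.INTER_CUBIC))
E
```

```text
5.25 [621.11242477 -29.15845816  59.33751427] [ 0.32970102 -1.12850491 -0.7081168 ] -0.002472599638069314
```

View pics/w4c.png

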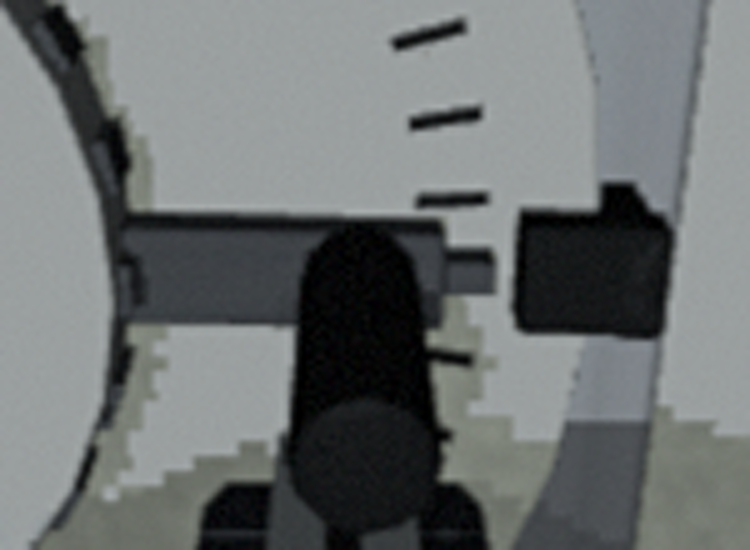

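Request:
move_arm --deltas '[0,0,0,-4,0,0,-1,0,0,0,-10,0,0,-1,0,0,0,-10,0,-20,-1,0,0,0,-20,-15,-30,-1,0,0,0,-25,-15,-10,-1,0,0,0,-25,-15,0,-1,0,0,0,-13,-15,0,-1,0,0,7.5,0,0,0,-1,0,0,7.5,0,0,0,-1,0,0,7.5,0,0,0,-1,0,0,7.5,0,0,0,-1,0,0,0,0,0,0,-1,0,0,0,0,0,0,-1]'

```text
clock: 6.6
tcp_pos: [561.0, -136.6, 119.4]
eef_rot: [2.719, 1.574, 0.0]
wrist_force: [0.5, -0.4, -0.3]
grip_width: 0.3
```

```bash
python3 - <<'E'
from plant import manip
import cv2
from scipy.spatial.transform import Rotation as R
s=manip.get_state();print(s['clock'],s['tcp_pos'],s['wrist_force'],s['q']);print(R.from_rotvec(s['eef_rot']).as_matrix().round(3))
for c in ["wrist","side"]:
  im=manip.read_camera(c);im=cv2.cvtColor(im,cv2.COLOR_RGB2BGR);cv2.imwrite(f"pics/{c}5.png",im)
  for t in ["valve_axis","ring_pin","pointer_tip","clip_mark","clamp_pivot","clamp_pin"]:
        print(c,t,[( [round(v) for v in r['centre']],round(r['conf'],2)) for r in manip.pinpoint(t,c)][:2])
cv2.imwrite("pics/s5c.png",cv2.resize(im[170:300,150:310],None,fx=4,fy=4,interpolation=cv2.INTER_CUBIC))
E
```

```text
6.6 [ 560.97887034 -136.59699614  119.35925428] [ 0.46629815 -0.42147403 -0.25747848] [-3.66729283e-01  4.71319571e-01 -2.77115539e-01  8.22233005e-01
  1.08382737e-04  1.72538168e+00]
[[ 0.498  0.867  0.   ]
 [ 0.867 -0.498  0.   ]
 [ 0.     0.    -1.   ]]
wrist valve_axis [([541, -8, 49], 0.8)]
wrist ring_pin []
wrist pointer_tip []
wrist clip_mark [([561, -337, 1], 0.58)]
wrist clamp_pivot [([505, -138, 34], 0.87)]
wrist clamp_pin []
side valve_axis [([540, -9, 45], 0.87)]
side ring_pin [([623, -15, 85], 0.63), ([545, -7, 45], 0.48)]
side pointer_tip [([640, -10, 33], 0.78)]
side clip_mark [([638, -14, 34], 0.58)]
side clamp_pivot [([504, -136, 33], 0.59)]
side clamp_pin [([548, -160, 80], 0.92)]
```

View pics/wrist5.png

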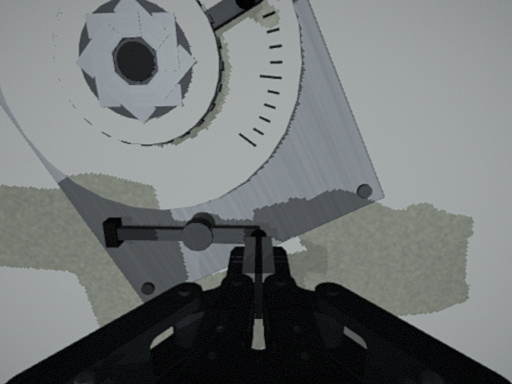

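View pics/s5c.png

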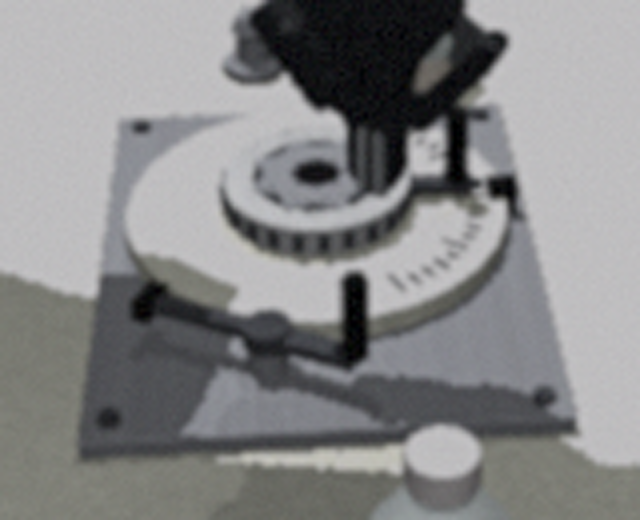

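```bash
python3 - <<'E'
import numpy as np
V=np.array([503.7,-137.8]);K=np.array([546.2,-161.7])
th0=np.arctan2(*(K-V)[::-1]);print(th0)
p=np.array([561,-136.6]);psi=np.radians(60.1)
# advance to contact, then 0.07rad steps
ths=[th0]+[th0-0.1*k for k in range(1,15)]
for i,th in enumerate(ths):
    ps=max(th+np.pi/2,0.0)
    pin=V+50*np.array([np.cos(th),np.sin(th)])
    t=pin+19*np.array([np.cos(ps),np.sin(ps)])
    dps=ps-psi;m=psi+dps/2
    for a,nm in((psi,'pre'),(ps,'post')):
        x=np.array([np.cos(a),np.sin(a)]);y=np.array([np.sin(a),-np.cos(a)])
        print(i,round(th,2),nm,'rz',round(-np.degrees(dps),2),'tx',round((t-p)@x,1),'ty',round((t-p)@y,1),t.round(1))
    p=t;psi=ps
E
```

```text
-0.5122777409502363
0 -0.51 pre rz -0.55 tx -10.1 ty 0.7 [ 556.6 -145.7]
0 -0.51 post rz -0.55 tx -10.1 ty 0.6 [ 556.6 -145.7]
1 -0.61 pre rz 5.73 tx -5.1 ty 1.6 [ 555.5 -151. ]
1 -0.61 post rz 5.73 tx -4.9 ty 2.1 [ 555.5 -151. ]
2 -0.71 pre rz 5.73 tx -5.1 ty 1.6 [ 554.  -156.1]
2 -0.71 post rz 5.73 tx -4.9 ty 2.1 [ 554.  -156.1]
3 -0.81 pre rz 5.73 tx -5.1 ty 1.6 [ 551.9 -161. ]
3 -0.81 post rz 5.73 tx -4.9 ty 2.1 [ 551.9 -161. ]
4 -0.91 pre rz 5.73 tx -5.1 ty 1.6 [ 549.3 -165.7]
4 -0.91 post rz 5.73 tx -4.9 ty 2.1 [ 549.3 -165.7]
5 -1.01 pre rz 5.73 tx -5.1 ty 1.6 [ 546.3 -170.1]
5 -1.01 post rz 5.73 tx -4.9 ty 2.1 [ 546.3 -170.1]
6 -1.11 pre rz 5.73 tx -5.1 ty 1.6 [ 542.9 -174.2]
6 -1.11 post rz 5.73 tx -4.9 ty 2.1 [ 542.9 -174.2]
7 -1.21 pre rz 5.73 tx -5.1 ty 1.6 [ 539. -178.]
7 -1.21 post rz 5.73 tx -4.9 ty 2.1 [ 539. -178.]
8 -1.31 pre rz 5.73 tx -5.1 ty 1.6 [ 534.9 -181.3]
8 -1.31 post rz 5.73 tx -4.9 ty 2.1 [ 534.9 -181.3]
9 -1.41 pre rz 5.73 tx -5.1 ty 1.6 [ 530.4 -184.2]
9 -1.41 post rz 5.73 tx -4.9 ty 2.1 [ 530.4 -184.2]
10 -1.51 pre rz 5.73 tx -5.1 ty 1.6 [ 525.6 -186.6]
10 -1.51 post rz 5.73 tx -4.9 ty 2.1 [ 525.6 -186.6]
11 -1.61 pre rz 3.35 tx -5.0 ty 0.9 [ 520.6 -187.8]
11 -1.61 post rz 3.35 tx -5.0 ty 1.2 [ 520.6 -187.8]
12 -1.71 pre rz -0.0 tx -5.0 ty -0.5 [ 515.6 -187.3]
12 -1.71 post rz -0.0 tx -5.0 ty -0.5 [ 515.6 -187.3]
13 -1.81 pre rz -0.0 tx -4.9 ty -1.0 [ 510.7 -186.3]
13 -1.81 post rz -0.0 tx -4.9 ty -1.0 [ 510.7 -186.3]
14 -1.91 pre rz -0.0 tx -4.8 ty -1.4 [ 506.  -184.9]
14 -1.91 post rz -0.0 tx -4.8 ty -1.4 [ 506.  -184.9]
```

Request:
move_arm --deltas '[0,0,0,0,0,25,-1,0,0,0,0,0,20,-1,0,0,0,0,0,15,-1,0,0,0,0,0,0,-1,0,0,0,0,0,0,-1]'

```text
clock: 7.8
tcp_pos: [561.0, -136.2, 59.4]
eef_rot: [-2.72, -1.571, 0.0]
wrist_force: [-0.6, 0.3, 0.2]
grip_width: 0.3
```

Request:
move_arm --deltas '[0,0,0,-5,0,0,-1,0,0,0,-5,0,0,-1,0,0,2.9,-2.5,0.9,0,-1,0,0,2.9,-2.5,0.9,0,-1,0,0,2.9,-2.5,0.9,0,-1,0,0,2.9,-2.5,0.9,0,-1,0,0,2.9,-2.5,0.9,0,-1,0,0,2.9,-2.5,0.9,0,-1,0,0,2.9,-2.5,0.9,0,-1,0,0,2.9,-2.5,0.9,0,-1,0,0,2.9,-2.5,0.9,0,-1,0,0,2.9,-2.5,0.9,0,-1,0,0,0,0,0,0,-1]'

```text
clock: 9.1
tcp_pos: [545.9, -169.8, 60.1]
eef_rot: [3.027, 0.838, 0.002]
wrist_force: [-0.5, -0.0, 0.6]
grip_width: 0.2
```

```bash
python3 - <<'E'
from plant import manip
import cv2
from scipy.spatial.transform import Rotation as R
s=manip.get_state();print(s['clock'],s['tcp_pos'],s['wrist_force'],s['q'][5]);print(R.from_rotvec(s['eef_rot']).as_matrix().round(3)[:,0])
for c in ["side"]:
  im=manip.read_camera(c);im=cv2.cvtColor(im,cv2.COLOR_RGB2BGR);cv2.imwrite(f"pics/{c}6.png",im)
  for t in ["clamp_pin","ring_pin"]:
        print(c,t,[( [round(v) for v in r['centre']],round(r['conf'],2)) for r in manip.pinpoint(t,c)][:2])
cv2.imwrite("pics/s6c.png",cv2.resize(im[170:300,150:310],None,fx=4,fy=4,interpolation=cv2.INTER_CUBIC))
E
```

```text
9.1 [ 545.9361891  -169.75403641   60.10414991] [-0.46038554 -0.03361222  0.57832039] 2.170536400420198
[0.857 0.515 0.001]
side clamp_pin [([528, -180, 86], 0.85)]
side ring_pin [([621, -14, 85], 0.87), ([637, -14, 34], 0.42)]
```

View pics/s6c.png

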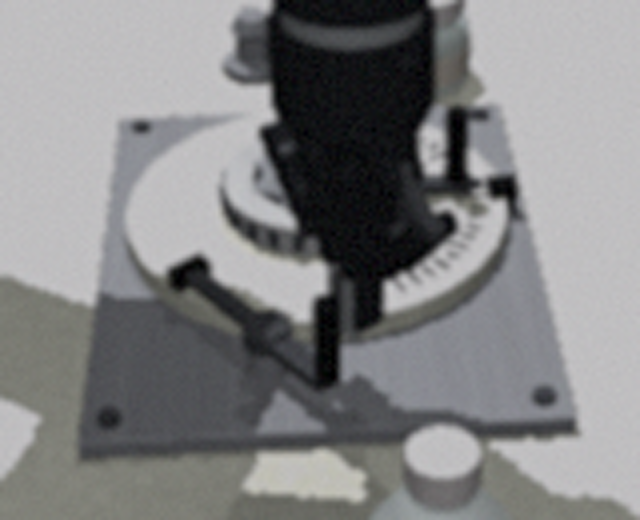

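Request:
move_arm --deltas '[0,0,2.9,-2.5,0.9,0,-1,0,0,2.9,-2.5,0.9,0,-1,0,0,2.9,-2.5,0.9,0,-1,0,0,2.9,-2.5,0.9,0,-1,0,0,2.9,-2.5,0.9,0,-1,0,0,2.9,-2.5,0.9,0,-1,0,0,2.9,-2.5,0.9,0,-1,0,0,2.9,-2.5,0.9,0,-1,0,0,2.9,-2.5,0.9,0,-1,0,0,2.9,-2.5,0.9,0,-1,0,0,1.6,-2.5,0.5,0,-1,0,0,1.6,-2.5,0.5,0,-1,0,0,0,0,0,0,-1]'

```text
clock: 10.55
tcp_pos: [519.7, -186.3, 59.4]
eef_rot: [3.141, -0.033, 0.0]
wrist_force: [0.8, -0.9, -0.2]
grip_width: -0.1
```

```bash
python3 - <<'E'
from plant import manip
import cv2
from scipy.spatial.transform import Rotation as R
s=manip.get_state();print(s['clock'],s['tcp_pos'],s['wrist_force'],s['q'][5]);print(R.from_rotvec(s['eef_rot']).as_matrix().round(3)[:,0])
for c in ["side"]:
  im=manip.read_camera(c);im=cv2.cvtColor(im,cv2.COLOR_RGB2BGR);cv2.imwrite(f"pics/{c}7.png",im)
  for t in ["clamp_pin","ring_pin"]:
        print(c,t,[( [round(v) for v in r['centre']],round(r['conf'],2)) for r in manip.pinpoint(t,c)][:2])
cv2.imwrite("pics/s7c.png",cv2.resize(im[170:300,150:310],None,fx=4,fy=4,interpolation=cv2.INTER_CUBIC))
E
```

```text
10.55 [ 519.72383887 -186.32784655   59.44006222] [ 0.75353816 -0.87632215 -0.15806468] 2.684840275184553
[ 1.    -0.021  0.   ]
side clamp_pin [([502, -186, 82], 0.55)]
side ring_pin [([621, -16, 84], 0.63)]
```

View pics/s7c.png

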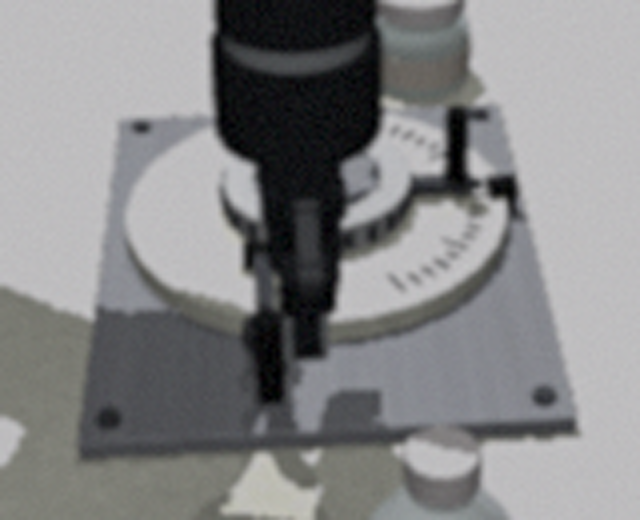

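Request:
move_arm --deltas '[0,0,0,-2,-0.2,0,-1,0,0,0,-2,-0.3,0,-1,0,0,0,-2,-0.4,0,-1,0,0,0,-2,-0.4,0,-1,0,0,0,-2,-0.4,0,-1,0,0,0,-1,-0.3,0,-1,0,0,0,-1,-0.3,0,-1,0,0,0,0,0,0,-1]'

```text
clock: 11.5
tcp_pos: [507.6, -183.5, 59.2]
eef_rot: [-3.141, 0.033, 0.001]
wrist_force: [-0.2, -0.8, 0.1]
grip_width: 0.1
```

Request:
move_arm --deltas '[0,0,0,-1,-0.3,0,-1,0,0,0,0,0,0,-1]'

```text
clock: 11.7
tcp_pos: [506.7, -183.2, 59.2]
eef_rot: [-3.141, 0.033, 0.0]
wrist_force: [0.1, 0.3, 0.1]
grip_width: -0.1
```

```bash
python3 - <<'E'
from plant import manip
s=manip.get_state();print(s['clock'],s['tcp_pos'],s['wrist_force'],s['joint_torque'][:3])
manip.read_camera("side")
for t in ["clamp_pin","ring_pin","valve_axis"]:
        print(t,[( [round(v) for v in r['centre']],round(r['conf'],2)) for r in manip.pinpoint(t,"side")][:2])
E
```

```text
11.7 [ 506.74579966 -183.226628     59.21285122] [0.10818059 0.32672727 0.12356644] [  0.12658303 -46.38397336  19.78799164]
clamp_pin [([487, -183, 82], 0.56)]
ring_pin [([619, -16, 86], 0.56)]
valve_axis [([543, -9, 46], 0.89)]
```

Request:
move_arm --deltas '[0,0,0,-1,-0.3,0,-1,0,0,0,0,0,0,-1]'

```text
clock: 12.1
tcp_pos: [506.6, -183.2, 59.4]
eef_rot: [3.141, -0.033, 0.002]
wrist_force: [3.1, -0.6, -2.3]
grip_width: -0.1
```

Request:
move_arm --deltas '[0,0,0,-1,-0.3,0,-1,0,0,0,0,0,0,-1]'

```text
clock: 12.3
tcp_pos: [506.6, -183.1, 59.5]
eef_rot: [3.141, -0.033, 0.005]
wrist_force: [5.9, -2.0, -3.5]
grip_width: -0.1
```

```bash
python3 - <<'E'
from plant import manip
import cv2
s=manip.get_state();print(s['clock'],s['tcp_pos'],s['wrist_force'],s['joint_torque'][:3])
for c in ["side","wrist"]:
  im=manip.read_camera(c);im=cv2.cvtColor(im,cv2.COLOR_RGB2BGR);cv2.imwrite(f"pics/{c}8.png",im)
  if c=="side": cv2.imwrite("pics/s8c.png",cv2.resize(im[170:300,150:310],None,fx=4,fy=4,interpolation=cv2.INTER_CUBIC))
E
```

```text
12.3 [ 506.58734347 -183.07986788   59.49233146] [ 5.88429408 -1.9792108  -3.54795228] [ -0.55299902 -47.57584333  17.60987878]
```

View pics/s8c.png

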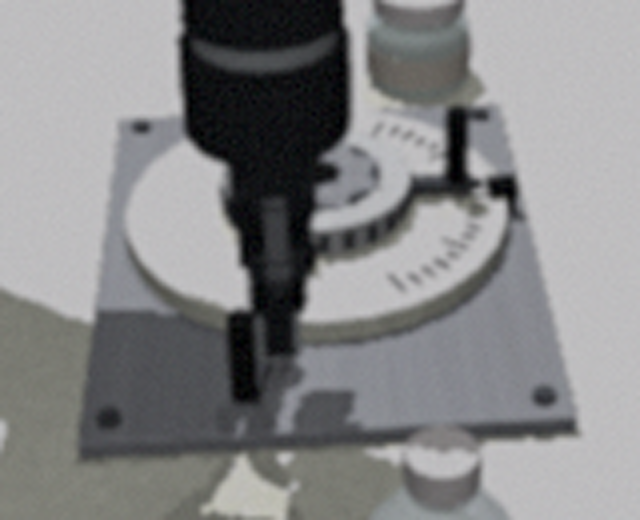

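View pics/wrist8.png

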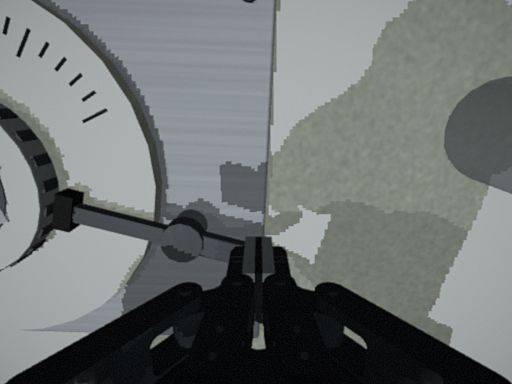

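Request:
move_arm --deltas '[0,0,0,3,0,0,-1,0,0,0,8,0,0,-1,0,0,0,8,0,0,-1,0,0,0,0,0,-25,-1,0,0,0,0,0,-40,-1,0,0,0,0,0,-45,-1,0,0,0,0,0,-45,-1,0,0,0,25,-20,-40,-1,0,0,0,25,-25,0,-1,0,0,0,0,0,0,-1,0,0,0,0,0,0,-1]'

```text
clock: 13.5
tcp_pos: [574.3, -138.9, 252.8]
eef_rot: [-3.141, 0.03, 0.002]
wrist_force: [0.4, -0.1, -1.0]
grip_width: -0.1
```

```bash
python3 - <<'E'
from plant import manip
import cv2
s=manip.get_state();print(s['clock'],s['tcp_pos'],s['wrist_force'])
for c in ["side","wrist","scene"]:
  im=manip.read_camera(c);im=cv2.cvtColor(im,cv2.COLOR_RGB2BGR);cv2.imwrite(f"pics/{c}9.png",im)
  if c=="side": cv2.imwrite("pics/s9c.png",cv2.resize(im[170:300,150:310],None,fx=4,fy=4,interpolation=cv2.INTER_CUBIC))
  for t in ["valve","valve_axis","ring_pin","pointer_tip","clip_mark","clamp_pivot","clamp_pin","media_bottle","tub","coupling"]:
        print(c,t,[( [round(v) for v in r['centre']],round(r['conf'],2)) for r in manip.pinpoint(t,c)][:1])
E
```

```text
13.5 [ 574.25649703 -138.92586722  252.77650082] [ 0.42788535 -0.1416599  -1.00988431]
side valve [([540, -10, 0], 0.89)]
side valve_axis [([542, -9, 45], 0.77)]
side ring_pin [([641, -12, 34], 0.65)]
side pointer_tip [([641, -7, 34], 0.93)]
side clip_mark [([639, -14, 35], 0.53)]
side clamp_pivot [([505, -139, 33], 0.82)]
side clamp_pin [([487, -184, 85], 0.92)]
side media_bottle [([562, -336, 4], 0.83)]
side tub [([628, 180, -4], 0.94)]
side coupling [([516, 205, -2], 0.66)]
wrist valve [([541, -10, -2], 0.68)]
wrist valve_axis [([543, -5, 49], 0.82)]
wrist ring_pin [([622, -10, 80], 0.83)]
wrist pointer_tip [([642, -13, 33], 0.65)]
wrist clip_mark [([643, -12, 32], 0.74)]
wrist clamp_pivot [([508, -138, 36], 0.7)]
wrist clamp_pin [([490, -186, 85], 0.93)]
wrist media_bottle [([560, -338, 0], 0.84)]
wrist tub [([629, 181, 2], 0.76)]
wrist coupling [([518, 201, 0], 0.71)]
scene valve [([540, -10, 1], 0.88)]
scene valve_axis [([543, -8, 46], 0.78)]
scene ring_pin [([621, -14, 85], 0.85)]
scene pointer_tip [([634, -11, 34], 0.61)]
scene clip_mark [([643, -11, 34], 0.55)]
scene clamp_pivot [([502, -138, 36], 0.62)]
scene clamp_pin [([488, -187, 84], 0.47)]
scene media_bottle [([561, -342, 1], 0.75)]
scene tub [([627, 178, -1], 0.7)]
scene coupling [([520, 203, 0], 0.82)]
```

View pics/s9c.png

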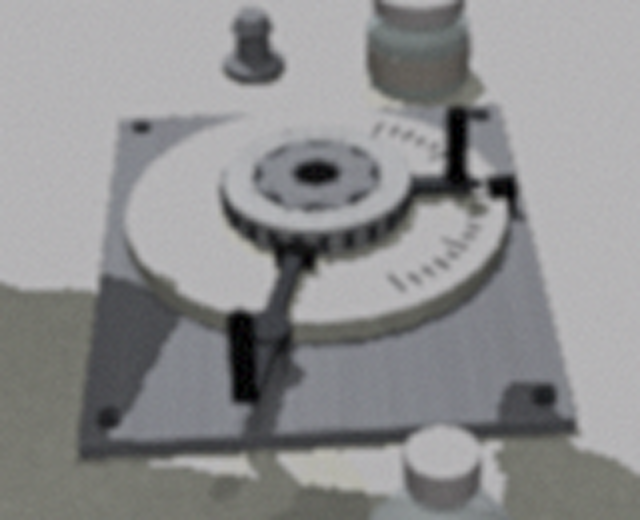

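View pics/wrist9.png

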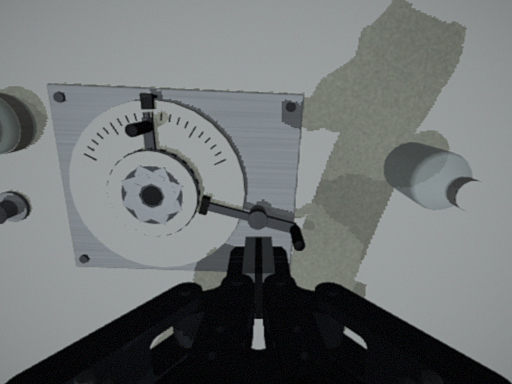

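```bash
python3 - <<'E'
from plant import manip
print(manip.hand_in())
E
```

```text
the job is handed in; nothing more can be done
None
```

The pointer is set to the clip and the clamp is at its stop. I handed the job in at about 15 s of the 51 s allowed; no verdict came back.

- **Pointer:** I pushed the pin counterclockwise with the shut fingers. In the close wrist picture the tip stood about 1 mm from the middle of the clip, while the clamp was still open.
- **Clamp:** I then pushed the clamp pin round until the force at the wrist rose to about 7 N (6 N sideways), which I took as its stop. The pin's positions before and after give about 1.40 rad of travel. The pictures show the pad at the ring's side.
- **Valve and bystanders:** after I lifted the arm clear, the networks placed the valve within about 2 mm, and the bottle, jar and coupling within about 8 mm, of where they stood. That is close to the networks' own error, and nothing had tipped.
- **Disagreements:** the networks' last readings of the tip's distance from the clip differed: about 1 mm from the wrist camera, 7 mm from the side and 9 mm from the scene. The scene reading was off radially, where the tip cannot move, and the side reading was from a distant view. I trusted the wrist pictures, which show the pointer lined up with the clip. The side camera also reported the clip's spot as `ring_pin` once.

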